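# Load the breakfast juice press

### The job

Pick up the steel carrying tray with the two oranges by its handle and tip both oranges into the open feed hopper of the juice press, without the gripper's fingers touching the fruit. Then stand the empty tray upright on the counter, away from the hopper, and let go.

Things in the scene. Friction and masses are not known exactly. Their poses are not given: they have to be found in the camera images.
- tray_grip (a point): Centre of the wood grip bar (140 long in y, 14 x, 20 high) arched over the steel tray of oranges; a like tray has lemons. Axes of the tray: 140 wide (y), x -69 to +44, underside 125 below this point, z up, 0.3 kg empty. Walls 45 high, none at front (-x): there a lip slopes up 20 deg to 17 high, so oranges roll out over the -x edge when that is tipped over 20 deg down (35 to 45 empties it). In mm.
- hopper: Fixed feed hopper: open aluminium box, mouth 226 (x) by 210 (y) mm inside, walls 4, rim 130 mm above the counter. Origin on the counter below the middle of the mouth; z up. Its floor slopes from 58 mm high at -y to 30 at +y. A closed duct 110 mm wide, 100 high leads from its +y wall to the press.
- orange_a: One orange, a ball of 62 mm diameter, 140 g, lying loose in the tray, which it can roll about in; origin at its centre (its axes mean nothing).
- orange_b: The other orange, just the same; origin at its centre.
Not all that is in view belongs to the job. Leave any green or turquoise look-alike of the part that bears tray_grip alone.

How it is judged:
By the outcome, as a careful person would: the job done as asked, in the order asked, and still so for the second after the job is handed in, with the robot touching nothing.
It also fails if it takes over 56 s, if anything falls off the work surface, if the arm or the gripper's body presses on something with over 40 N, if the wrist force passes 120 N, or if a joint passes its speed limit or range.

### The arm

A 6-joint arm with a two-finger parallel gripper is mounted at the origin on the work surface. World frame = base frame: x ahead of the robot, y to its left, z up, the work surface at z = 0. Lengths are in mm, angles in rad, forces in N, time in s.
With the tool pointing down it reaches from about 350 to 975 mm from the base axis. Payload 7.1 kg.
Tool frame: the origin (TCP) lies on the centre line of the jaws, within the pads' length; the fingertips stand 8 mm ahead of it and the grasp point (between the pads) lies 11 mm behind it; z points along the fingers, x is the direction in which the jaws open and shut, and the axes are right-handed (so a half turn about z gives the same grasp; the last joint's range is limited). The gripper opens to 88 mm and grips with 3 to 60 N. Pads are 20 mm wide; open, the fingers measure 115 mm over their backs; the gripper's body (75 mm by 178 mm) begins 61 mm behind the grasp point.
Start: joints at [-1.356, 0.423, 1.63, -0, 1.089, -0.019], TCP at [144.817, -607.974, 230.675] pointing down, gripper open.
Joint ranges: [-3, 3], [-0.9, 2.11], [0.09, 2.58], [-1.31, 4.45], [0.11, 2.69], [-2.54, 2.54]. Speed limits (rad/s): [2.39, 2.39, 3.01, 3.14, 3.14, 3.14].

### API

Orientations are given as a rotation vector (axis times angle).
In Python, from workcell import ctrl gives the robot as it stands.
- The arm moves only by the shell command python3 -m handwheel 'ROWS'. ROWS is JSON, a list of rows, each a list of 3 entries, a list of its own where there are three numbers: the turn, a rotation vector about the tool's x, y, z in rad, then the shift along the tool's x, y, z in mm, then the opening, from 0 (shut) to 1 (fully open). In form: [[[ax, ay, az], [tx, ty, tz], jaw], ...]. A call has exactly 10 rows; each row shifts and turns the pose as measured when the row begins, along the tool's axes as they then stand; what a row does not reach is not made up. A row lasts 1/12 s, in which the tool goes at most 41.7 mm and 7.16 degrees, less where a joint would pass 70% of its speed; a pose out of reach is approached as far as the arm can. A call with a gripper value outside its range is refused whole. The fingers move at their own pace and stop on an object; the grip force is fixed at half the most. Time passes only in rows, so rows that do not move let the fingers close, or fill a call up. It gives the time, the measured TCP pose, the force and the opening at its end, in the units of the state.
- ctrl.get_obs(): the state, without advancing time (a new reading comes with each control period).
- ctrl.get_image(name): name is "scene" or "top" or "wrist"; returns a dict with "pixels" (400x640x3 uint8, red, green, blue), "camera_matrix" (3x3 intrinsics, pixels), "dist" ([k1, k2, p1, p2, k3] as OpenCV has them; the pictures are not rectified), "rvec" (rotation vector, rad) and "tvec" (3), from world to camera coordinates, as OpenCV has them. Camera axes: x right, y down, z forward; pixel columns grow to the right and rows downward; lengths in mm; the calibration is good to about 2 mm. A picture is of the moment at which its call begins. There is no depth.
- ctrl.close_job(): hands the job in, once; it reports no verdict.
Trained networks look in a picture, given as the dict that the camera call returned (one of the last four; its "shot" number tells which), for a name from the list of things; names that differ only in an ending like _2 or _b are one class to them, and where a whole thing is asked for, a point or a joint stands for the part that bears it (a point fixed in the world has none). Each returns a list of dicts, best first, with "score" (0 to 1); they miss things now and then, are a little off and sometimes report something else, mostly with a low value. They report only what shows in the picture. A call takes as long as a camera call. They do not tell look-alikes from the thing itself.
- ctrl.look_for(picture, query): "position" ([x, y, z] in mm, in the coordinates of the camera as it stood for that picture, good to about 4 mm: the middle of the surface that is visible of it).
- ctrl.spot_point(picture, query): "position" ([x, y, z] in mm, in the coordinates of the camera as it stood for that picture, good to about 4 mm: a listed point, or the origin of a listed thing).
The state is a dict: "t": time; "qpos": joint angles; "qvel": joint speeds; "joint_torque": joint torques, N m; "ee_pos": TCP position; "orientation": TCP orientation; "ft_force": force on the tool from outside, world axes, zero at the start; "moment": the same for the moment, N m; "width": finger opening in mm.
Only numpy, scipy, OpenCV 4.12 (cv2) and the standard library are available. Lean on these libraries where they do the work, as an engineer would, in place of code of your own. Each camera call takes 0.05 s, during which the arm holds its last target.

## Working session

There is one attempt and no reset: what is moved stays moved. The work goes in short steps, Python scripts to look and compute and a shell command to move; the robot and the scene stay as the last step left them, time stands still between calls to the robot, and variables do not carry over. Pictures are saved under pics/ and viewed, and the job is handed in when it is done.

```bash
ls; mkdir -p pics
cat > h.py <<'E'
import numpy as np, cv2
from workcell import ctrl
def shot(n,fn=None):
    p=ctrl.get_image(n)
    if fn: cv2.imwrite('pics/'+fn,np.asarray(p['pixels'])[:,:,::-1])
    return p
def w(p,pos):
    R=cv2.Rodrigues(np.array(p['rvec'],float))[0]
    return R.T@(np.array(pos,float)-np.array(p['tvec'],float).ravel())
def px(p,P):
    return cv2.projectPoints(np.array(P,float).reshape(-1,1,3),np.array(p['rvec'],float),np.array(p['tvec'],float),np.array(p['camera_matrix'],float),np.array(p['dist'],float))[0].reshape(-1,2)
E
python3 - <<'E'
from h import *
np.set_printoptions(precision=1,suppress=True)
for n in ('scene','top'):
    p=shot(n,n+'1.png')
    for q in ('tray_grip','hopper','orange_a'):
        for d in ctrl.spot_point(p,q):
            P=w(p,d['position']); print(n,q,round(d['score'],2),P,px(p,P)[0])
o=ctrl.get_obs(); print(o['t'],o['ee_pos'],o['orientation'],o['ft_force'])
E
```

```text
pics
scene tray_grip 0.75 [ 211.2 -302.8  120.3] [244.  162.3]
scene tray_grip 0.73 [ 509.2 -354.9  128.4] [235.9 245. ]
scene tray_grip 0.72 [ 606.4 -596.3  124.5] [142.5 295.4]
scene tray_grip 0.61 [ 309.2 -485.5  128.3] [183.  195.6]
scene hopper 0.61 [523.7 358.8   0.2] [485.6 229.2]
scene orange_a 0.84 [ 509.7 -385.6   33.7] [230.1 267.1]
scene orange_a 0.78 [ 503.7 -319.2   25.8] [254.4 262.5]
top tray_grip 0.88 [ 505.9 -348.2  126.2] [397.2 161.7]
top tray_grip 0.86 [ 312.7 -481.5  125.8] [446.8 229.6]
top tray_grip 0.8 [ 611.2 -592.2  123.6] [479.3 124.3]
top tray_grip 0.71 [ 205.5 -301.8  122.4] [383.9 270.1]
top hopper 0.69 [525.5 360.7   1.1] [162.6 167.4]
top orange_a 0.7 [ 510.  -385.5   33. ] [402.3 165.4]
top orange_a 0.62 [ 504.7 -315.5   32.1] [379.6 167.6]
0.4 [ 144.8 -607.9  230.6] [-2.5  1.9  0. ] [-0.9  0.3 -0.3]
```

View pics/scene1.png

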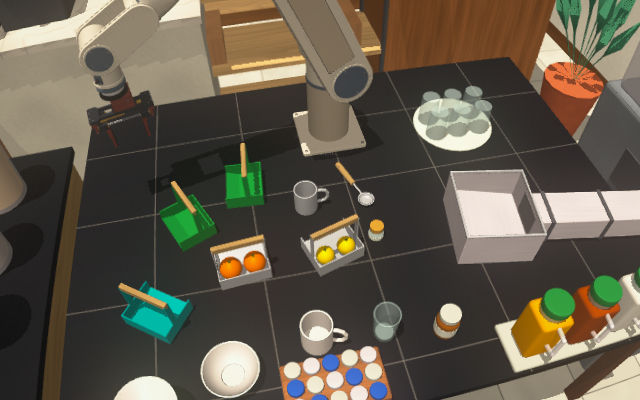

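View pics/top1.png

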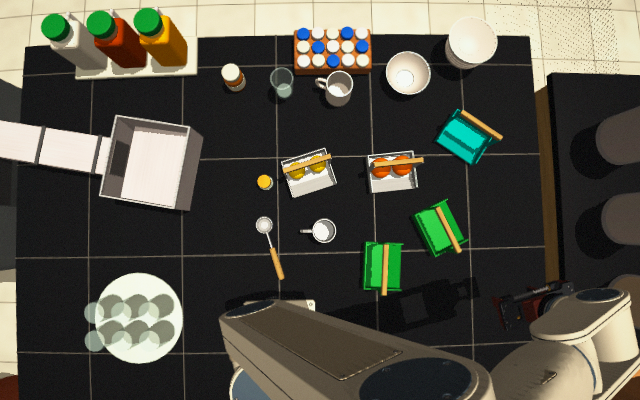

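Run:
```python
import cv2,numpy as np
a=cv2.imread('pics/top1.png')[100:220,350:500]; b=cv2.imread('pics/scene1.png')[200:310,180:300]
a=cv2.resize(a,None,fx=3,fy=3,interpolation=3);b=cv2.resize(b,(350,360),interpolation=3)
cv2.imwrite('pics/crop1.png',np.hstack([a,b]))
```

```text
(no output)
```

View pics/crop1.png

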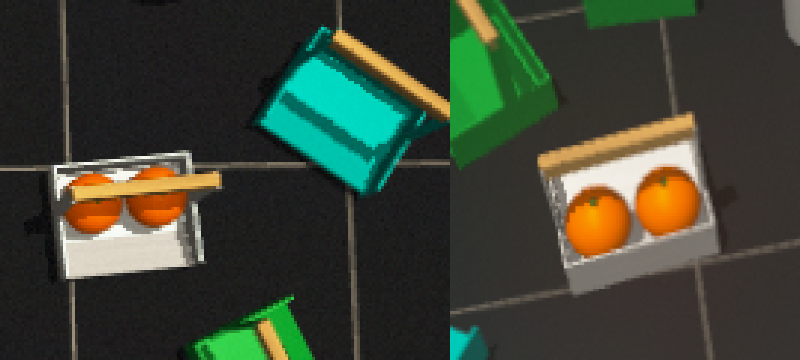

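The candidates for tray_grip, in scene-picture pixels, are:
- White tray with oranges at (236,245).
- White tray with lemons at about (333,230).
- Green trays at (244,162) and (183,196).
- Turquoise tray at (142,295).

I choose the white/steel tray at (236,245), which is at (397,162) in the top view. The crop shows two oranges in it, with the lip on the world -x side at about 4° yaw. Next I measure precisely and plan the approach.

```bash
cat >> h.py <<'E'
from scipy.spatial.transform import Rotation as Ro
np.set_printoptions(precision=3,suppress=True)
def pose():
    o=ctrl.get_obs(); return np.array(o['ee_pos'],float),Ro.from_rotvec(o['orientation']),o
def target(yawdeg,tiltdeg=0):
    # tool x at yaw, tool z down, then tip +tilt about tool y
    y=np.radians(yawdeg); X=[np.cos(y),np.sin(y),0]; Z=[0,0,-1]; Y=np.cross(Z,X)
    return Ro.from_matrix(np.array([X,Y,Z]).T)*Ro.from_euler('y',tiltdeg,degrees=True)
def delta(P,R):
    p,r,o=pose()
    print('t',o['t'],'p',p,'q',np.array(o['qpos']),'w',o['width'],'f',np.array(o['ft_force']))
    print('toolx yaw',np.degrees(np.arctan2(*r.as_matrix()[[1,0],0])))
    print('turn(tool)',(r.inv()*R).as_rotvec(),'shift(tool now)',r.inv().apply(np.array(P)-p),'shift(after turn)',R.inv().apply(np.array(P)-p))
E
python3 - <<'E'
from h import *
delta([507.5,-351,230],target(4.5))
E
```

```text
t 0.4 p [ 144.805 -607.921  230.579] q [-1.356  0.423  1.63   0.     1.089 -0.019] w 88.06655476144284 f [-0.921  0.27  -0.339]
toolx yaw -76.60720069429837
turn(tool) [-0.     0.    -1.416] shift(tool now) [-165.925 -412.341    0.621] shift(after turn) [ 381.735 -227.673    0.579]
```

```bash
python3 -m handwheel '[[[0,0,-0.12],[0,0,0],1],[[0,0,-0.12],[0,0,0],1],[[0,0,-0.12],[0,0,0],1],[[0,0,-0.12],[0,0,0],1],[[0,0,-0.12],[0,0,0],1],[[0,0,-0.12],[0,0,0],1],[[0,0,-0.12],[0,0,0],1],[[0,0,-0.12],[0,0,0],1],[[0,0,-0.12],[0,0,0],1],[[0,0,-0.12],[0,0,0],1]]'
python3 - <<'E'
from h import *
delta([507.5,-351,230],target(4.5))
E
```

```text
t: 1.23
ee_pos: [144.8, -607.7, 230.5]
orientation: [-3.138, 0.144, 0.0]
ft_force: [-0.6, -0.0, 0.1]
width: 87.6
t 1.2333 p [ 144.797 -607.702  230.463] q [-1.356  0.423  1.63   0.     1.089 -1.265] w 87.63622253771562 f [-0.595 -0.039  0.123]
toolx yaw -5.240830404058241
turn(tool) [-0.001  0.    -0.17 ] shift(tool now) [ 337.739 -288.759    0.585] shift(after turn) [ 381.725 -227.454    0.463]
```

```bash
python3 -m handwheel '[[[0,0,-0.085],[0,0,0],1],[[0,0,-0.085],[0,0,0],1],[[0,0,0],[31,-18,0],1],[[0,0,0],[34,-20,0],1],[[0,0,0],[34,-20,0],1],[[0,0,0],[34,-20,0],1],[[0,0,0],[34,-20,0],1],[[0,0,0],[34,-20,0],1],[[0,0,0],[34,-20,0],1],[[0,0,0],[34,-20,0],1]]'
python3 - <<'E'
from h import *
delta([507.5,-351,230],target(4.5))
for n in ('wrist','top'):
    p=shot(n,n+'2.png')
    for q in ('tray_grip','orange_a'):
        for d in ctrl.spot_point(p,q):
            P=w(p,d['position']); print(n,q,round(d['score'],2),P,px(p,P)[0])
E
```

```text
t: 2.07
ee_pos: [401.6, -424.1, 230.6]
orientation: [3.135, 0.13, -0.0]
ft_force: [0.2, -0.6, 0.2]
width: 88.0
t 2.0667 p [ 401.592 -424.104  230.611] q [-0.832  0.362  1.725 -0.003  1.052 -0.913] w 87.98388247001881 f [ 0.155 -0.588  0.184]
toolx yaw 4.744327996183992
turn(tool) [0.004 0.    0.004] shift(tool now) [111.592 -64.096   0.312] shift(after turn) [111.317 -64.569   0.611]
wrist tray_grip 0.91 [ 505.399 -346.036  124.365] [481.113 105.806]
wrist tray_grip 0.81 [ 311.49  -482.065  127.937] [208.911 258.837]
wrist tray_grip 0.59 [ 206.782 -308.655  127.941] [54.201 14.074]
wrist orange_a 0.81 [ 501.86  -321.761   33.778] [443.013  73.409]
wrist orange_a 0.79 [ 510.781 -386.806   34.173] [440.626 143.189]
top tray_grip 0.96 [ 208.48  -298.691  120.081] [382.629 268.955]
top tray_grip 0.92 [ 609.318 -591.401  122.145] [478.862 125.112]
top tray_grip 0.57 [ 502.611 -349.035  124.906] [397.408 162.953]
top orange_a 0.76 [ 503.481 -315.932   32.747] [379.805 167.976]
top orange_a 0.67 [ 508.088 -384.852   28.346] [401.741 166.311]
```

View pics/wrist2.png

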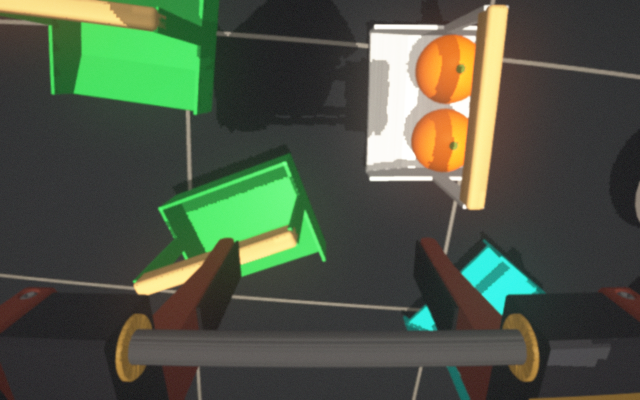

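The wrist picture shows the white orange tray, with its grip bar running from (496,7) to (474,208). The lip is at left (375,110) and the oranges are at (448,70) and (446,140). I intersect the bar's ends with the plane z=136.

```bash
cat >> h.py <<'E'
def ray(p,uv,z):
    K=np.array(p['camera_matrix'],float); d=np.array(p['dist'],float)
    n=cv2.undistortPoints(np.array(uv,float).reshape(-1,1,2),K,d).reshape(-1,2)
    R=cv2.Rodrigues(np.array(p['rvec'],float))[0]; c=-R.T@np.array(p['tvec'],float).ravel()
    D=np.c_[n,np.ones(len(n))]@R
    return c+D*((z-c[2])/D[:,2])[:,None]
E
python3 - <<'E'
from h import *
p=shot('wrist')
im=np.asarray(p['pixels']).astype(int)
m=((im[...,0]>215)&(im[...,1]>140)&(im[...,2]>70)&(im[...,2]<170)).astype(np.uint8); m[:,:455]=0;m[:,520:]=0;m[215:]=0
n,l,s,c=cv2.connectedComponentsWithStats(m); k=1+np.argmax(s[1:,4]); print(s[k],c[k])
ys,xs=np.nonzero(l==k); r=cv2.minAreaRect(np.c_[xs,ys].astype(np.float32)); print(r); b=cv2.boxPoints(r); print(b)
w_=ray(p,b,136); print(w_,w_.mean(0))
o=ctrl.get_obs();print(o['ee_pos'])
E
```

```text
[ 471    3   41  204 3690] [490.751 102.589]
((490.7857971191406, 104.47574615478516), (18.72941780090332, 205.9861297607422), 6.458817005157471)
[[469.895 205.762]
 [493.066   1.083]
 [511.677   3.19 ]
 [488.505 207.869]]
[[ 504.905 -419.243  136.   ]
 [ 493.19  -282.514  136.   ]
 [ 505.499 -282.365  136.   ]
 [ 519.265 -419.696  136.   ]] [ 505.715 -350.955  136.   ]
[ 399.229 -426.19   230.335]
```

Run:
```python
from h import *
delta([505.7,-350.5,230],target(5.2))
```

```text
t 2.4167 p [ 399.229 -426.19   230.335] q [-0.837  0.363  1.725 -0.003  1.052 -0.917] w 87.48536330376452 f [-0.622  0.595  0.445]
toolx yaw 4.68005049315478
turn(tool) [ 0.004  0.001 -0.009] shift(tool now) [112.292 -66.751  -0.011] shift(after turn) [112.893 -65.729   0.335]
```

```bash
python3 -m handwheel '[[[0.004,0,-0.009],[28,-16.5,0],1],[[0,0,0],[28,-16.5,0],1],[[0,0,0],[28,-16.5,0],1],[[0,0,0],[20,-12,0],1],[[0,0,0],[7,-4,0],1],[[0,0,0],[0,0,0],1],[[0,0,0],[0,0,14],1],[[0,0,0],[0,0,20],1],[[0,0,0],[0,0,20],1],[[0,0,0],[0,0,10],1]]'
python3 - <<'E'
from h import *
delta([505.7,-350.5,114],target(5.2))
p=shot('wrist','wrist3.png')
for d in ctrl.spot_point(p,'tray_grip'): print(d['score'],w(p,d['position']))
E
```

```text
t: 3.25
ee_pos: [497.0, -364.6, 167.6]
orientation: [3.134, 0.107, 0.004]
ft_force: [-0.8, -0.3, -0.4]
width: 87.8
t 3.25 p [ 496.978 -364.616  167.566] q [-0.651  0.484  1.698 -0.004  0.954 -0.717] w 87.84151656402953 f [-0.762 -0.274 -0.419]
toolx yaw 3.921390655653663
turn(tool) [ 0.006 -0.002 -0.022] shift(tool now) [  9.558 -13.811  53.503] shift(after turn) [  9.965 -13.267  53.566]
0.72 [ 504.608 -347.896  125.952]
```

View pics/wrist3.png

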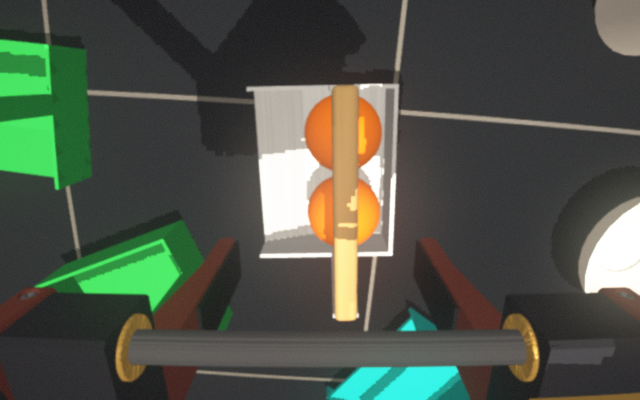

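The bar shows between the open jaws, from (345,90) to (345,318), with both oranges below it in the white tray. I correct sideways first, then go down.

```bash
python3 -m handwheel '[[[0.003,0,-0.012],[5,-7,5],1],[[0.003,0,-0.01],[5,-7,5],1],[[0,0,0],[0,0,10],1],[[0,0,0],[0,0,10],1],[[0,0,0],[0,0,10],1],[[0,0,0],[0,0,8],1],[[0,0,0],[0,0,4],1],[[0,0,0],[0,0,1],1],[[0,0,0],[0,0,0],1],[[0,0,0],[0,0,0],1]]'
python3 - <<'E'
from h import *
delta([505.7,-350.5,114],target(5.2))
E
```

```text
t: 4.18
ee_pos: [507.1, -350.3, 112.0]
orientation: [3.138, 0.144, 0.005]
ft_force: [-0.8, 0.7, 0.2]
width: 87.8
t 4.1833 p [ 507.143 -350.334  111.975] q [-0.625  0.56   1.724  0.002  0.855 -0.717] w 87.83241495689722 f [-0.777  0.686  0.194]
toolx yaw 5.238132309112236
turn(tool) [ 0.001 -0.003  0.001] shift(tool now) [-1.445  0.036 -2.03 ] shift(after turn) [-1.452  0.035 -2.025]
```

Within 2 mm; closing.

```bash
python3 -m handwheel '[[[0,0,0],[-1.4,0,-2],0.4],[[0,0,0],[0,0,0],0.3],[[0,0,0],[0,0,0],0.2],[[0,0,0],[0,0,0],0],[[0,0,0],[0,0,0],0],[[0,0,0],[0,0,0],0],[[0,0,0],[0,0,0],0],[[0,0,0],[0,0,0],0],[[0,0,0],[0,0,0],0],[[0,0,0],[0,0,0],0]]'
python3 - <<'E'
from h import *
delta([505.7,-350.5,114],target(5.2))
p=shot('wrist','wrist4.png')
E
```

```text
t: 5.02
ee_pos: [506.5, -351.5, 116.4]
orientation: [3.135, 0.143, 0.01]
ft_force: [0.5, 0.2, 0.5]
width: 24.9
t 5.0167 p [ 506.525 -351.461  116.361] q [-0.627  0.553  1.724  0.002  0.858 -0.719] w 24.867767257473936 f [0.536 0.178 0.484]
toolx yaw 5.218313577355918
turn(tool) [ 0.003 -0.006  0.   ] shift(tool now) [-0.749 -1.04   2.353] shift(after turn) [-0.734 -1.032  2.361]
```

View pics/wrist4.png

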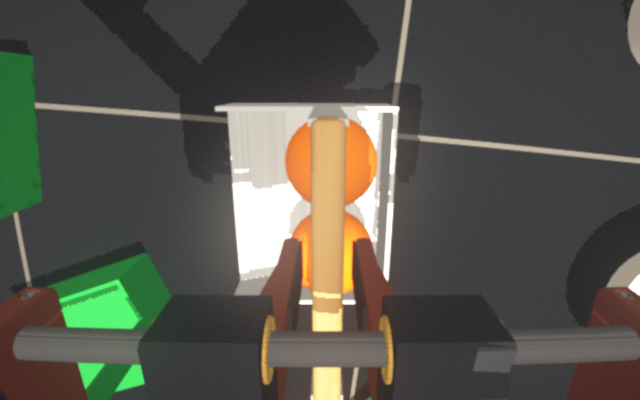

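The fingers are still closing around the bar (at (328,250) between the pads), so I continue.

```bash
python3 -m handwheel '[[[0,0,0],[0,0,1.5],0],[[0,0,0],[0,0,0],0],[[0,0,0],[0,0,0],0],[[0,0,0],[0,0,0],0],[[0,0,0],[0,0,0],0],[[0,0,0],[0,0,0],0],[[0,0,0],[0,0,-4],0],[[0,0,0],[0,0,-8],0],[[0,0,0],[0,0,-10],0],[[0,0,0],[0,0,-10],0]]'
python3 - <<'E'
from h import *
delta([506,-351,320],target(5.2))
p=shot('wrist','wrist5.png'); p=shot('scene','scene5.png')
E
```

```text
t: 5.9
ee_pos: [503.1, -349.0, 144.3]
orientation: [-3.135, -0.143, 0.003]
ft_force: [0.1, 0.2, -5.7]
width: 14.1
t 5.9 p [ 503.12  -349.049  144.278] q [-0.627  0.513  1.714  0.002  0.918 -0.719] w 14.135524012883794 f [ 0.091  0.185 -5.668]
toolx yaw 5.214693602082455
turn(tool) [-0.003  0.002  0.   ] shift(tool now) [   2.405    1.605 -175.733] shift(after turn) [   2.691    2.204 -175.722]
```

View pics/wrist5.png

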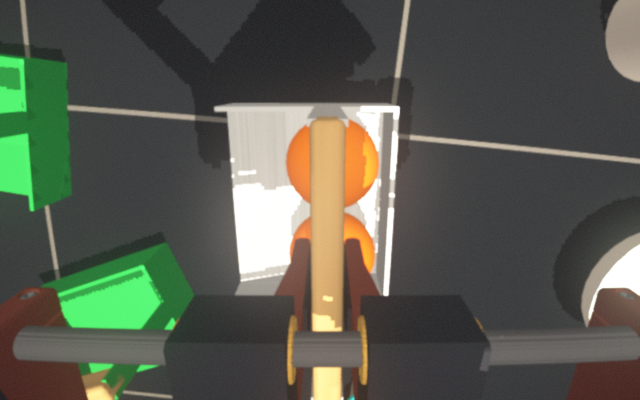

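View pics/scene5.png

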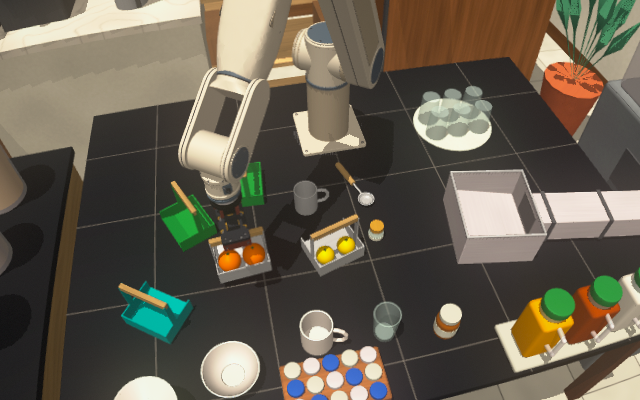

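The bar is held at 14.1 mm opening with a 5.7 N load, and both oranges are still in the tray (scene (230,260) and (255,253)). Lifting.

```bash
python3 -m handwheel '[[[0,0,0],[0,0,-8],0],[[0,0,0],[0,0,-14],0],[[0,0,0],[0,0,-19],0],[[0,0,0],[0,0,-23],0],[[0,0,0],[0,0,-25],0],[[0,0,0],[0,0,-25],0],[[0,0,0],[0,0,-22],0],[[0,0,0],[0,0,-18],0],[[0,0,0],[0,0,-12],0],[[0,0,0],[0,0,-5],0]]'
python3 - <<'E'
from h import *
delta([540,345,310],target(28))
p=shot('wrist','wrist6.png')
E
```

```text
t: 6.83
ee_pos: [501.3, -348.1, 326.7]
orientation: [-3.134, -0.143, 0.004]
ft_force: [-0.6, -0.1, -6.5]
width: 13.9
t 6.8333 p [ 501.329 -348.082  326.666] q [-0.627  0.312  1.566  0.002  1.269 -0.719] w 13.933142732892177 f [-0.585 -0.097 -6.491]
toolx yaw 5.221735040507488
turn(tool) [-0.005  0.002 -0.398] shift(tool now) [ 101.628 -686.612   19.278] shift(after turn) [ 359.527 -593.8     16.666]
```

View pics/wrist6.png

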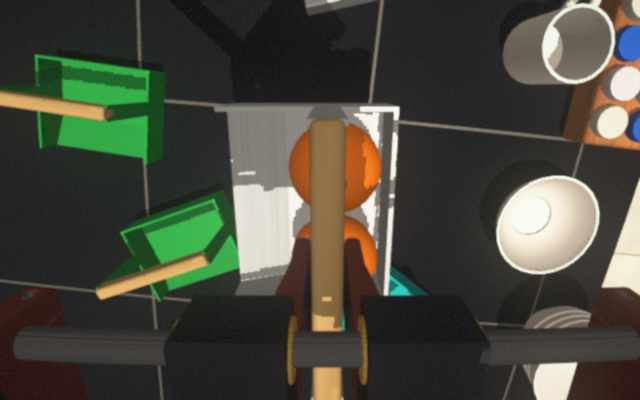

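Both oranges are in the tray (335,165) and (340,245), and the tray is level. Carrying it across to the hopper with speed ramps.

```bash
python3 -m handwheel '[[[0,0,0],[1,-6,0],0],[[0,0,0],[2,-12,0],0],[[0,0,0],[3,-18,0],0],[[0,0,0],[4,-24,0],0],[[0,0,0],[5,-30,0],0],[[0,0,0],[6,-34,0],0],[[0,0,0],[6,-35,0],0],[[0,0,0],[6,-35,0],0],[[0,0,0],[6,-35,0],0],[[0,0,0],[6,-35,0],0]]'
python3 - <<'E'
from h import *
delta([551,375,320],target(5.2))
E
```

```text
t: 7.72
ee_pos: [515.4, -67.4, 316.7]
orientation: [-3.128, -0.128, 0.03]
ft_force: [0.1, 0.9, -5.8]
width: 14.2
t 7.7167 p [515.369 -67.376 316.653] q [-0.157  0.182  1.759  0.008  1.221 -0.241] w 14.215847126403578 f [ 0.062  0.906 -5.756]
toolx yaw 4.680382558677023
turn(tool) [-0.012  0.019 -0.009] shift(tool now) [  71.533 -438.018    0.522] shift(after turn) [  75.578 -437.326   -3.347]
```

```bash
python3 -m handwheel '[[[-0.003,0.005,-0.01],[5,-35,-1],0],[[-0.003,0.005,0],[5,-35,-1],0],[[-0.003,0.005,0],[5,-35,-1],0],[[-0.003,0.005,0],[5,-35,-1],0],[[0,0,0],[6,-35,0],0],[[0,0,0],[6,-35,0],0],[[0,0,0],[6,-35,0],0],[[0,0,0],[6,-35,0],0],[[0,0,0],[6,-32,0],0],[[0,0,0],[6,-28,0],0]]'
python3 - <<'E'
from h import *
delta([551,375,320],target(5.2))
E
```

```text
t: 8.55
ee_pos: [522.0, 301.6, 308.2]
orientation: [3.136, 0.152, -0.035]
ft_force: [-0.2, -0.6, -6.3]
width: 13.8
t 8.55 p [522.049 301.622 308.23 ] q [0.5   0.323 1.592 0.009 1.247 0.4  ] w 13.79148954986089 f [-0.201 -0.618 -6.281]
toolx yaw 5.567018140187395
turn(tool) [0.    0.022 0.006] shift(tool now) [ 35.661 -70.221 -12.584] shift(after turn) [ 35.482 -70.452 -11.77 ]
```

```bash
python3 -m handwheel '[[[0,0.004,0],[8,-22,0],0],[[0,0.004,0],[8,-18,0],0],[[0,0.004,0],[7,-14,0],0],[[0,0.004,0],[6,-9,0],0],[[0,0.002,-0.03],[4,-5,0],0],[[0,0,-0.06],[0,0,0],0],[[0,0,-0.08],[0,0,0],0],[[0,0,-0.08],[0,0,0],0],[[0,0,-0.08],[0,0,0],0],[[0,0,-0.05],[0,0,0],0]]'
python3 - <<'E'
from h import *
delta([551,375,282],target(30))
p=shot('wrist','wrist7.png');p=shot('top','top7.png')
for d in ctrl.spot_point(p,'hopper'): print(d['score'],w(p,d['position']))
E
```

```text
t: 9.38
ee_pos: [536.0, 383.2, 293.2]
orientation: [3.035, 0.793, -0.042]
ft_force: [0.6, 0.4, -6.1]
width: 13.9
t 9.3833 p [536.023 383.174 293.247] q [0.6   0.427 1.473 0.005 1.268 0.087] w 13.890517023588064 f [ 0.568  0.395 -6.134]
toolx yaw 29.307484254387937
turn(tool) [-0.002  0.027 -0.012] shift(tool now) [ 9.362 14.483 10.964] shift(after turn) [ 8.883 14.567 11.247]
0.77 [526.139 359.187  -2.612]
0.16 [536.059 384.261 302.367]
```

View pics/wrist7.png

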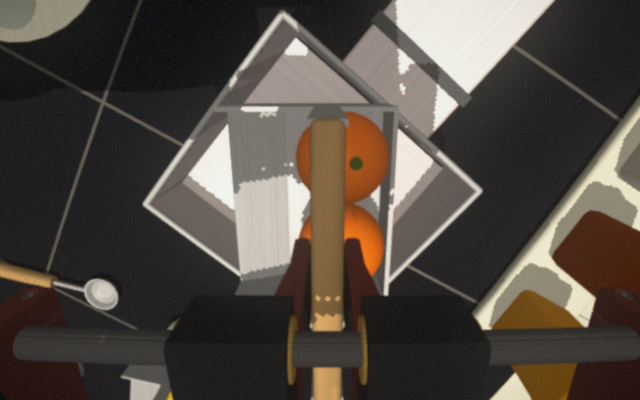

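View pics/top7.png

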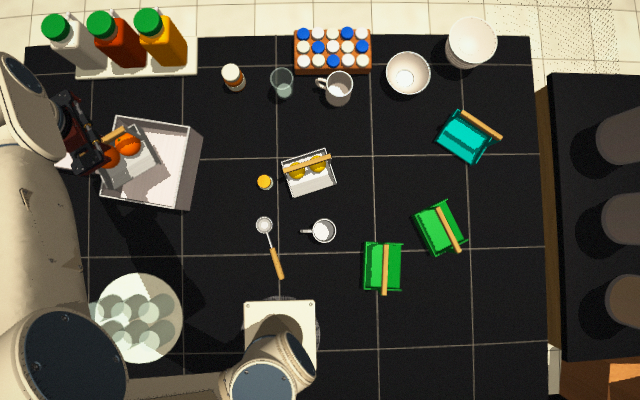

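The wrist picture shows the mouth as a diamond with corners (283,12), (145,205) and (480,190), and the tray above it with both oranges. I centre the tray and tip slightly (under 20°) first.

```bash
python3 -m handwheel '[[[0,0.01,0],[3,4,4],0],[[0,0.01,0],[3,5,5],0],[[0,0.01,-0.01],[3,4,5],0],[[0,0,0],[0,1.5,3],0],[[0,0.02,0],[0,0,0],0],[[0,0.04,0],[0,0,0],0],[[0,0.04,0],[0,0,0],0],[[0,0.04,0],[0,0,0],0],[[0,0.04,0],[0,0,0],0],[[0,0.02,0],[0,0,0],0]]'
python3 - <<'E'
from h import *
delta([551,375,276],target(30,12))
E
```

```text
t: 10.37
ee_pos: [553.1, 370.2, 270.0]
orientation: [-2.974, -0.771, -0.312]
ft_force: [0.1, -0.1, -5.8]
width: 13.8
t 10.3667 p [553.131 370.207 269.965] q [ 0.578  0.356  1.651 -0.017  0.926  0.079] w 13.834689394973058 f [ 0.108 -0.053 -5.847]
toolx yaw 29.06147765101206
turn(tool) [ 0.002  0.    -0.016] shift(tool now) [ 1.708 -5.232 -5.8  ] shift(after turn) [ 1.793 -5.217 -5.788]
```

```bash
python3 -m handwheel '[[[0,0.05,0],[0,-2,-4],0],[[0,0.05,0],[0,-2,-3],0],[[0,0.05,0],[0,-1,-1],0],[[0,0.05,0],[0,0,-1],0],[[0,0.05,0],[0,0,-1],0],[[0,0.05,0],[0,0,-1],0],[[0,0.05,0],[0,0,-1],0],[[0,0.05,0],[0,0,-1],0],[[0,0.05,0],[0,0,-1],0],[[0,0.05,0],[0,0,-1],0]]'
python3 - <<'E'
from h import *
delta([555,375,270],target(30,42))
p=shot('wrist','wrist8.png');p=shot('scene','scene8.png')
E
```

```text
t: 11.2
ee_pos: [543.6, 366.6, 281.2]
orientation: [-2.698, -0.69, -1.015]
ft_force: [0.1, 0.1, -2.6]
width: 13.7
t 11.2 p [543.558 366.637 281.19 ] q [ 0.606  0.212  2.009 -0.319  0.213  0.393] w 13.694153083324935 f [ 0.118  0.112 -2.575]
toolx yaw 28.593742822751512
turn(tool) [ 0.012  0.012 -0.018] shift(tool now) [ 3.173 -1.799 17.685] shift(after turn) [ 2.984 -1.522 17.744]
```

View pics/wrist8.png

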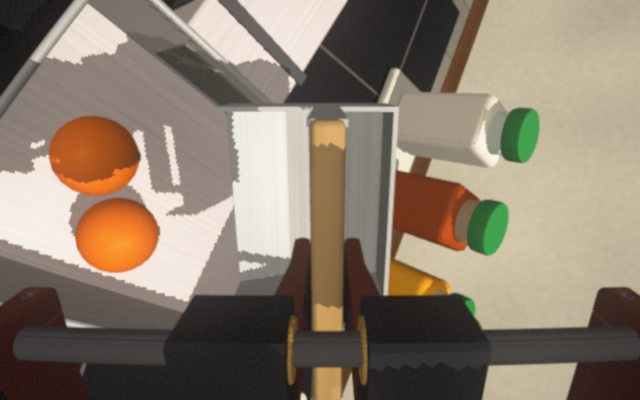

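View pics/scene8.png

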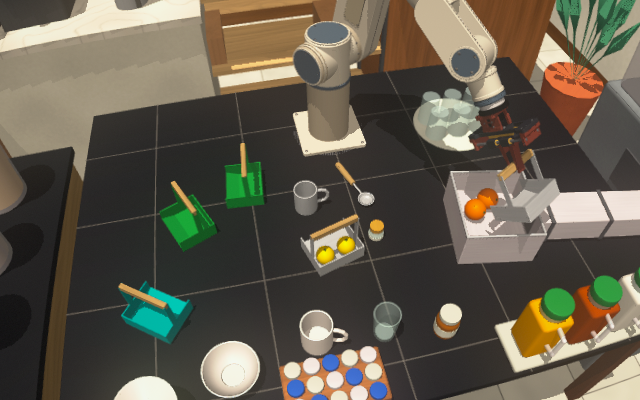

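Both oranges are in the hopper (wrist (95,155) and (117,235), scene (476,208) and (487,198)). The tray is empty and the force has dropped to 2.6 N. I tilt back upright while rising.

```bash
python3 -m handwheel '[[[0,-0.04,0],[0,0,-4],0],[[0,-0.07,0],[2,0,-5],0],[[0,-0.08,0],[3,0,-5],0],[[0,-0.08,0],[3,0,-5],0],[[0,-0.08,0],[3,0,-5],0],[[0,-0.08,0],[3,0,-5],0],[[0,-0.08,0],[2,0,-5],0],[[0,-0.08,0],[2,0,-5],0],[[0,-0.08,0],[0,0,-5],0],[[0,-0.05,0],[0,0,-4],0]]'
python3 - <<'E'
from h import *
delta([506,-350,330],target(5))
p=shot('top','top9.png')
for d in ctrl.spot_point(p,'orange_a'): print(d['score'],w(p,d['position']))
E
```

```text
t: 12.13
ee_pos: [536.5, 368.4, 339.2]
orientation: [-3.024, -0.806, 0.086]
ft_force: [0.4, -0.0, -3.5]
width: 13.8
t 12.1333 p [536.547 368.415 339.22 ] q [0.571 0.389 1.427 0.028 1.375 0.044] w 13.765143116136892 f [ 0.397 -0.023 -3.47 ]
toolx yaw 29.876160263895304
turn(tool) [-0.013  0.055  0.433] shift(tool now) [-383.4    608.244   13.496] shift(after turn) [-93.045 713.019   9.22 ]
0.72 [457.583 452.234  62.491]
0.7 [480.276 390.862  67.356]
```

View pics/top9.png

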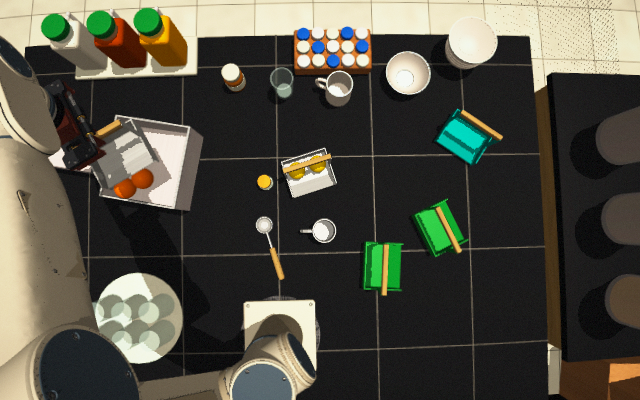

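The oranges lie in the hopper (125,187) and (144,178). I turn back and carry the empty tray to its old, free spot.

```bash
python3 -m handwheel '[[[-0.002,0.01,0.06],[0,0,0],0],[[-0.002,0.01,0.1],[0,0,0],0],[[-0.002,0.01,0.1],[0,0,0],0],[[-0.002,0.01,0.1],[0,0,0],0],[[-0.002,0.01,0.06],[0,0,0],0],[[0,0,0],[-1,8,0],0],[[0,0,0],[-2,16,0],0],[[0,0,0],[-3,24,0],0],[[0,0,0],[-4,32,0],0],[[0,0,0],[-5,36,0],0]]'; python3 -m handwheel '[[[0,0,0],[-5,36,0],0],[[0,0,0],[-5,36,0],0],[[0,0,0],[-5,36,0],0],[[0,0,0],[-5,36,0],0],[[0,0,0],[-5,36,0],0],[[0,0,0],[-5,36,0],0],[[0,0,0],[-5,36,0],0],[[0,0,0],[-5,36,0],0],[[0,0,0],[-5,36,0],0],[[0,0,0],[-5,36,0],0]]'
python3 - <<'E'
from h import *
delta([506,-350,330],target(5))
E
```

```text
t: 13.07
ee_pos: [530.1, 252.9, 335.3]
orientation: [-3.114, -0.166, -0.004]
ft_force: [0.7, -1.7, -2.5]
width: 13.8
t: 13.9
ee_pos: [510.6, -135.6, 327.2]
orientation: [-3.106, -0.21, -0.016]
ft_force: [1.1, 0.5, -2.7]
width: 13.7
t 13.9 p [ 510.572 -135.57   327.165] q [-0.299  0.176  1.743  0.032  1.224 -0.445] w 13.73515246128335 f [ 1.08   0.516 -2.652]
toolx yaw 7.7221522179685165
turn(tool) [-0.028 -0.011  0.048] shift(tool now) [-33.307 211.702  -9.068] shift(after turn) [-23.243 213.216  -2.835]
```

```bash
python3 -m handwheel '[[[-0.01,-0.004,0.016],[-4,34,0],0],[[-0.01,-0.004,0.016],[-4,34,0],0],[[-0.008,-0.003,0.016],[-3,34,0],0],[[0,0,0],[-2,30,0],0],[[0,0,0],[-2,24,0],0],[[0,0,0],[-2,18,0],0],[[0,0,0],[0,12,0],0],[[0,0,0],[0,6,0],0],[[0,0,0],[0,0,0],0],[[0,0,0],[0,0,0],0]]'
python3 - <<'E'
from h import *
delta([506,-350,200],target(5))
p=shot('wrist','wrist10.png')
E
```

```text
t: 14.73
ee_pos: [499.9, -349.2, 325.9]
orientation: [-3.138, -0.148, -0.009]
ft_force: [-0.3, 0.3, -3.3]
width: 13.9
t 14.7333 p [ 499.909 -349.212  325.924] q [-0.631  0.307  1.573  0.004  1.257 -0.726] w 13.901952715060458 f [-0.309  0.333 -3.286]
toolx yaw 5.3948761393741735
turn(tool) [ 0.    -0.006  0.007] shift(tool now) [  5.296   1.346 125.955] shift(after turn) [  6.      1.316 125.924]
```

View pics/wrist10.png

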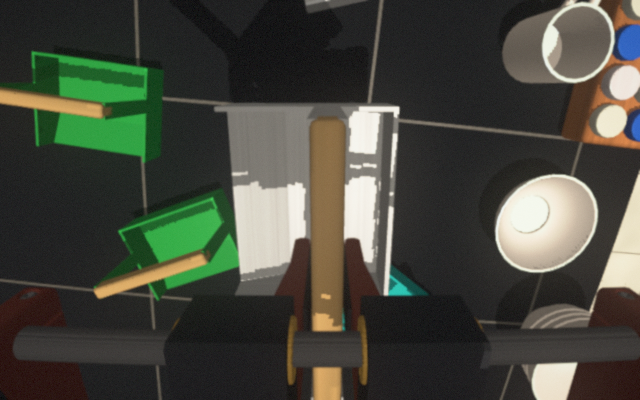

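The tray is empty and sits in the grip as before. Lowering to just above the counter, where contact is expected at TCP z ≈ 115.

```bash
python3 -m handwheel '[[[0,-0.006,0.007],[5,1,10],0],[[0,0,0],[0,0,20],0],[[0,0,0],[0,0,28],0],[[0,0,0],[0,0,30],0],[[0,0,0],[0,0,28],0],[[0,0,0],[0,0,24],0],[[0,0,0],[0,0,18],0],[[0,0,0],[0,0,12],0],[[0,0,0],[0,0,6],0],[[0,0,0],[0,0,0],0]]'
python3 - <<'E'
from h import *
delta([506,-350,115],target(5))
E
```

```text
t: 15.62
ee_pos: [511.6, -337.8, 140.1]
orientation: [-3.137, -0.158, -0.002]
ft_force: [-0.3, -0.2, -3.6]
width: 14.1
t 15.6167 p [ 511.605 -337.842  140.08 ] q [-0.604  0.518  1.717  0.001  0.905 -0.705] w 14.06069903421373 f [-0.273 -0.19  -3.596]
toolx yaw 5.769096858984921
turn(tool) [-0.    -0.001  0.013] shift(tool now) [-6.835 11.535 25.069] shift(after turn) [-6.643 11.623 25.08 ]
```

```bash
python3 -m handwheel '[[[0,0,0.01],[-2,3,5],0],[[0,0,0],[-2,3,5],0],[[0,0,0],[0,2,4],0],[[0,0,0],[0,0,3],0],[[0,0,0],[0,0,2],0],[[0,0,0],[0,0,1],0],[[0,0,0],[0,0,1],0],[[0,0,0],[0,0,1],0],[[0,0,0],[0,0,0],0],[[0,0,0],[0,0,0],0]]'
python3 - <<'E'
from h import *
delta([506,-350,115],target(5))
E
```

```text
t: 16.45
ee_pos: [511.1, -347.7, 119.9]
orientation: [3.134, 0.142, 0.011]
ft_force: [0.6, 0.3, -2.6]
width: 13.8
t 16.45 p [ 511.142 -347.734  119.883] q [-0.617  0.549  1.72   0.001  0.864 -0.709] w 13.843295886841732 f [ 0.552  0.316 -2.608]
toolx yaw 5.200997138099722
turn(tool) [ 0.004 -0.007  0.003] shift(tool now) [-5.36   1.769  4.854] shift(after turn) [-5.32   1.809  4.883]
```

```bash
python3 -m handwheel '[[[0.002,-0.003,0],[0,0,1.5],0],[[0.002,-0.003,0],[0,0,1],0],[[0,0,0],[0,0,1],0],[[0,0,0],[0,0,1],0],[[0,0,0],[0,0,0.5],0],[[0,0,0],[0,0,0.5],0],[[0,0,0],[0,0,0],0],[[0,0,0],[0,0,0],0],[[0,0,0],[0,0,0],0],[[0,0,0],[0,0,0],0]]'
python3 - <<'E'
from h import *
delta([506,-350,115],target(5))
p=shot('scene','scene11.png'); im=cv2.imread('pics/scene11.png')[190:300,170:310]
cv2.imwrite('pics/crop11.png',cv2.resize(im,None,fx=4,fy=4))
E
```

```text
t: 17.28
ee_pos: [511.7, -347.7, 115.2]
orientation: [3.138, 0.143, 0.002]
ft_force: [-0.3, 1.2, 0.0]
width: 13.6
t 17.2833 p [ 511.672 -347.728  115.178] q [-0.616  0.559  1.716  0.     0.865 -0.708] w 13.623696689185227 f [-0.347  1.191  0.007]
toolx yaw 5.211897274641601
turn(tool) [ 0.001 -0.001  0.004] shift(tool now) [-5.855  1.747  0.172] shift(after turn) [-5.848  1.769  0.178]
```

View pics/crop11.png

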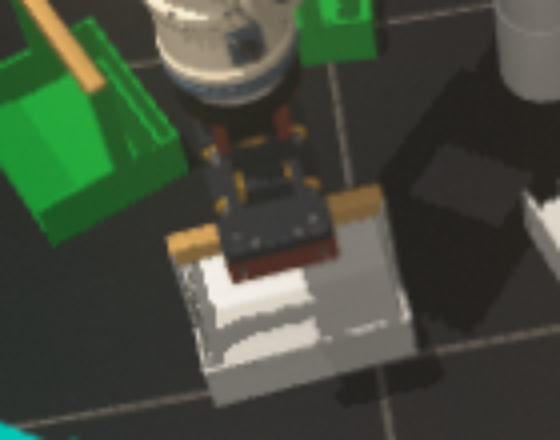

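The weight is now on the counter (vertical force about 0) and the tray stands level. Opening.

```bash
python3 -m handwheel '[[[0,0,0],[0,0,0],0.3],[[0,0,0],[0,0,0],0.5],[[0,0,0],[0,0,0],0.7],[[0,0,0],[0,0,0],0.8],[[0,0,0],[0,0,0],0.8],[[0,0,0],[0,0,0],0.8],[[0,0,0],[0,0,0],0.8],[[0,0,0],[0,0,0],0.8],[[0,0,0],[0,0,0],0.8],[[0,0,0],[0,0,0],0.8]]'
python3 - <<'E'
from h import *
delta([511,-348,230],target(5))
E
```

```text
t: 18.17
ee_pos: [512.9, -348.8, 116.3]
orientation: [3.136, 0.143, 0.006]
ft_force: [-0.2, 0.1, -0.8]
width: 70.1
t 18.1667 p [ 512.855 -348.759  116.297] q [-0.616  0.558  1.714  0.     0.865 -0.708] w 70.12726156688677 f [-0.229  0.145 -0.76 ]
toolx yaw 5.2062848221023215
turn(tool) [ 0.003 -0.004  0.004] shift(tool now) [  -1.346   -0.584 -113.711] shift(after turn) [  -1.782   -0.918 -113.703]
```

```bash
python3 -m handwheel '[[[0,0,0],[0,0,-6],0.8],[[0,0,0],[0,0,-12],0.8],[[0,0,0],[0,0,-20],0.8],[[0,0,0],[0,0,-25],0.8],[[0,0,0],[0,0,-25],0.8],[[0,0,0],[0,0,-25],0.8],[[0,0,0],[-10,0,-20],0.8],[[0,0,0],[-20,0,-10],0.8],[[0,0,0],[-20,0,0],0.8],[[0,0,0],[-10,0,0],0.8]]'; python3 -m handwheel '[[[0,0,0],[-30,-5,0],0.8],[[0,0,0],[-30,0,0],0.8],[[0,0,0],[-20,0,0],0.8],[[0,0,0],[-10,0,0],0.8],[[0,0,0],[0,0,0],0.8],[[0,0,0],[0,0,0],0.8],[[0,0,0],[0,0,0],0.8],[[0,0,0],[0,0,0],0.8],[[0,0,0],[0,0,0],0.8],[[0,0,0],[0,0,0],0.8]]';  python3 - <<'E'
from h import *
delta([511,-348,230],target(5))
p=shot('scene','scene12.png')
for q in ('tray_grip','orange_a'):
  for d in ctrl.spot_point(p,q): print(q,d['score'],w(p,d['position']))
p=shot('top','top12.png')
for q in ('tray_grip','orange_a'):
  for d in ctrl.spot_point(p,q): print(q,d['score'],w(p,d['position']))
E
```

```text
t: 19.0
ee_pos: [452.9, -353.8, 274.6]
orientation: [3.132, 0.147, 0.012]
ft_force: [-0.7, -0.2, -0.5]
width: 69.8
t: 19.83
ee_pos: [362.2, -357.8, 278.3]
orientation: [3.127, 0.146, 0.022]
ft_force: [0.2, -0.4, 0.1]
width: 70.1
t 19.8333 p [ 362.159 -357.773  278.311] q [-0.805  0.187  1.847  0.004  1.091 -0.9  ] w 70.11006240494683 f [ 0.17  -0.431  0.095]
toolx yaw 5.347448654375859
turn(tool) [ 0.011 -0.014  0.006] shift(tool now) [148.438   3.573  50.363] shift(after turn) [149.126   3.237  48.311]
tray_grip 0.93 [ 209.647 -303.187  121.768]
tray_grip 0.72 [ 310.664 -485.498  129.803]
tray_grip 0.68 [ 512.735 -352.856  127.49 ]
tray_grip 0.62 [ 606.592 -591.896  126.092]
orange_a 0.79 [456.165 446.902  60.287]
orange_a 0.66 [521.822 433.973  64.521]
tray_grip 0.91 [ 206.778 -298.853  125.399]
tray_grip 0.72 [ 510.776 -346.289  126.906]
tray_grip 0.68 [ 312.038 -482.775  127.219]
tray_grip 0.65 [ 606.493 -588.135  122.025]
orange_a 0.9 [458.132 452.205  61.621]
orange_a 0.74 [522.012 433.299  61.817]
```

View pics/scene12.png

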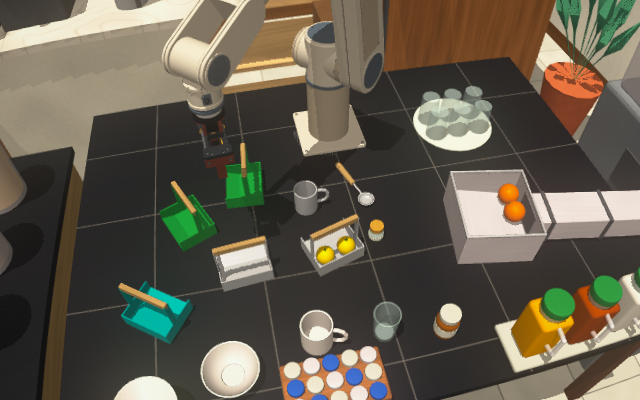

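View pics/top12.png

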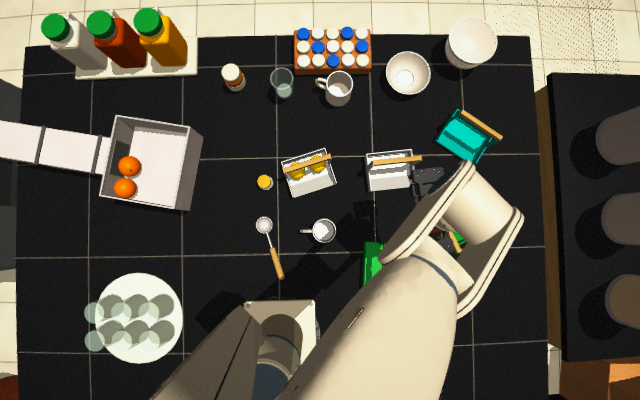

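Both oranges rest in the hopper (scene (508,192) and (515,211)). The empty tray stands upright at scene (243,265), and the gripper is clear at z 278. Handing in.

```bash
python3 -c "
from workcell import ctrl
print(ctrl.close_job())"
```

```text
the job is handed in; nothing more can be done
None
```

Both oranges are in the feed hopper, and the empty tray is standing upright on the counter close to where it started. I handed the job in at about 20 s of the 56 s allowed.

- **Pick and pour:** I gripped the steel tray in the middle of its grip bar, carried it level over the hopper and tipped it about 41°, so both oranges rolled in. The fingers stayed up at the bar, well above the fruit.
- **Placing:** I set the tray down until the wrist force read about zero, let go, and backed the gripper off.
- **Last checks:** The scene and top pictures both show the two oranges lying at the duct (+y) side inside the hopper. Both show the tray upright at about (511, -349) mm, with its grip bar about 127 mm above the counter and roughly 600 mm from the hopper's edge. The gripper was clear, at 278 mm height with no force on it. No check failed or disagreed. `close_job` gives no verdict.

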